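# Fit the thumb-turn knob to the rim lock

### The arm

A 6-joint arm with a two-finger parallel gripper is mounted at the origin on the work surface. World frame = base frame: x ahead of the robot, y to its left, z up, the work surface at z = 0. Lengths are in m, angles in rad, forces in N, time in s.
With the tool pointing down it reaches from about 0.35 to 0.975 m from the base axis. Payload 4.9 kg.
Tool frame: the origin (TCP) lies on the centre line of the jaws, within the pads' length; the fingertips stand 14 mm ahead of it and the grasp point (between the pads) lies 5 mm behind it; x points along the fingers, z is the direction in which the jaws open and shut, and the axes are right-handed (so a half turn about x gives the same grasp; the last joint's range is limited). The gripper opens to 85 mm and grips with 20 to 120 N. Pads are 22 mm wide; open, the fingers measure 114 mm over their backs; the gripper's body (76 mm by 85 mm) begins 54 mm behind the grasp point. The pads swing forward as they close: fully open they stand 13 mm farther back than shut.
Start: joints at [-1.359, 0.053, 1.613, -0, 1.476, -0.119], TCP at [0.203, -0.591, 0.245] pointing down, gripper open.
Joint ranges: [-3.01, 3.01], [-1.01, 2.22], [0.06, 2.58], [-1.02, 4.17], [0.09, 2.62], [-3.14, 3.14]. Speed limits (rad/s): [2.57, 2.57, 3.14, 3.14, 3.14, 3.14].

### API

Orientations are given as a rotation vector (axis times angle).
In Python, from station import ctrl gives the robot as it stands.
- The arm moves only by the tool move_arm, never from a script. Its argument "increments" is a list that holds one entry, the list of rows, each a list of 4 numbers: the shift along the tool's x, y, z in units of 25 cm (1.0 is 25 cm), then the turn about the tool's x in units of 90 degrees (1.0 is 90 degrees). A call has 1 to 20 rows; each row shifts and turns the commanded pose from where the row before left it, along the tool's axes as they then stand; what a row does not reach is not made up. A row lasts 1/12 s, in which the tool goes at most 41.7 mm and 7.16 degrees, less where a joint would pass 70% of its speed; a pose out of reach is approached as far as the arm can. A call with a number of a shift or a turn outside -1 to 1 is refused whole. A call with a gripper value outside its range is refused whole. "gripper" is the closure, from 0 (fully open) to 1 (shut), set as the call begins (left out, the last holds). The fingers move at their own pace and stop on an object; "squeeze" is the grip in N (left out, the last holds). Time passes only in rows, so rows that do not move let the fingers close. It gives the time, the measured TCP pose, the force and the opening at its end, in the units of the state.
- ctrl.get_obs(): the state, without advancing time (a new reading comes with each control period).
- ctrl.get_image(name): name is "scene" or "top" or "wrist"; returns a dict with "pixels" (384x512x3 uint8, red, green, blue), "depth" (384x512 float32, m along the optical axis (not along the pixel's ray), 0 where there is no reading), "K" (3x3 intrinsics, pixels), "k1" (the pictures are not rectified: a ray, as slopes to the right and down, at radius r is drawn at 1 + k1 r^2 times it, then the intrinsics apply), "extrinsics" (4x4, takes a point from camera to world coordinates); the wrist camera has in their place "tool_from_camera" (4x4, takes a point from camera to tool coordinates, whose origin is the TCP and whose axes are the tool frame's). Camera axes: x right, y up, looking along -z (the intrinsics and any distortion apply to the point x, -y, -z); pixel columns grow to the right and rows downward; lengths in m; the calibration is good to about 2 mm. A picture is of the moment at which its call begins: read the wrist's pose just before it.
- ctrl.finish_job(): hands the job in, once; it reports no verdict.
Trained networks look in the newest picture that a camera, given by its name, has taken for a name from the list of things; names that differ only in an ending like _2 or _b are one class to them, and where a whole thing is asked for, a point or a joint stands for the part that bears it (a point fixed in the world has none). Each returns a list of dicts, best first, with "score" (0 to 1); they miss things now and then, are a little off and sometimes report something else, mostly with a low value. They report only what shows in the picture. A call takes as long as a camera call. They do not tell look-alikes from the thing itself.
- ctrl.trace(camera, target): "region" (384x512 bool, what is visible of it) and "pixel" ([row, column] in pixels, amid what is visible of it).
The state is a dict: "t": time; "q": joint angles; "dq": joint speeds; "effort": joint torques, N m; "tool_pos": TCP position; "tool_rot": TCP orientation; "contact_force": force on the tool from outside, world axes, zero at the start; "wrist_torque": the same for the moment, N m; "opening": finger opening in m.
Only numpy, scipy, OpenCV 4.12 (cv2) and the standard library are available. Lean on these libraries where they do the work, as an engineer would, in place of code of your own. Each camera call takes 0.05 s, during which the arm holds its last target. There are 200 camera calls.

### The job

Turn the steel ring round the rim lock's spindle clockwise until its nib points at the raised bar, its locked mark. Then pick up the brass thumb-turn knob, turn it so that the D-shaped bore beneath it, flat under the nose, matches the flat of the spindle, and push it on until it is fully home against the sprung brass plate. Finish while holding it there, still gripping and pressing so that its grub screw can be tightened, and leave the other fittings lying where they are.

Things in the scene. Friction and masses are not known exactly. Their poses are not given: they have to be found in the camera images.
- lock: Bronze rim lock, case 150 x 105 x 24 mm, face up on a dark teak board 290 x 135 x 20 mm fixed to the bench. Origin on the spindle axis at bench level, z up. Case top 44 mm above the bench, from x -60 to +90 mm and y -55 to +50 mm. Marks on it: the locked mark (a raised bar along the lock's +x) and the open mark (a round pip 41 mm out, 1.25 rad anticlockwise of the bar). Yaw varies.
- locked_mark (a point): Inner end of the locked mark, a low raised brass bar 17 x 5 mm on the case top, pointing straight at the spindle axis; this point is 36 mm from the axis along the lock's +x, 46 mm above the bench.
- rose_ring (a joint): Captive steel bayonet ring round the spindle bush: 50 mm in diameter, knurled, two flats facing away from each other, 44 mm apart and 23 mm long to grip, 48 to 64 mm above the bench. In rad, growing clockwise seen from above: 0 = nib at the round pip (open), 1.25 = nib at the bar (locked); stops at 0 and 1.32. Starts between 0 and 0.4; about 0.12 N m of friction, stays where left.
- ring_nib (a point): Tip of the pointed nib on the ring's rim, 34 mm from the spindle axis and 64 mm above the bench. The ring's flats lie a quarter turn to either side of the nib.
- rose_plate (a joint): Spring-loaded brass plate, 33 mm in diameter, round the spindle inside the ring. In m, growing as it is pressed down: 0 = up (top 70 mm above the bench), 0.005 = fully down on its stop (top at 65 mm, 1 mm above the ring). Begins to move at about 4 N; about 10 N hold it fully down.
- spindle: Upright steel D-shaft on the lock, 16 mm in diameter, with one flat 3.5 mm from the axis facing its own +x. Fixed: it does not turn. Origin on its axis at bench level (the same point as the lock's origin), z up. Its top is 83 mm above the bench, the top 3.5 mm tapered. Its angle in the lock varies from start to start.
- knob: Loose brass thumb-turn knob, about 0.24 kg, standing on its base, bore underneath. Origin at the centre of its underside, z up. Base 38 mm in diameter, 24 mm tall; on it, 24 to 50 mm up, a wing 14 mm thick (along y), sides parallel from x = -15 to +13 mm, blunt end at x = -17 mm, tapering to a narrow nose at x = +32 mm. Fully home, its underside is 65 mm above the bench.
- knob_nose (a point): Top of the narrow nose of the knob's wing, 32 mm along the knob's +x, 50 mm above its underside. The D bore below (18.4 mm in diameter, 20 mm deep, flat 4.6 mm from the axis) has its flat on this side: on the spindle the nose must point the way the spindle's flat faces, within about 0.1 rad.
- ring_handle: Bystander: blackened iron ring handle on a 72 x 72 mm plate, lying flat, 16 mm tall. Origin at the centre of its underside.
- cup_hook_a: Bystander: small brass cup hook lying on its side, 48 mm long, 14 mm tall. Origin at its underside, near the middle.
- cup_hook_b: Bystander: a second such cup hook. Origin at its underside, near the middle.
- escutcheon: Bystander: round copper escutcheon with a keyhole, 42 mm in diameter, 5 mm tall, lying flat. Origin at the centre of its underside.
Not all that is in view belongs to the job. There is more than one size of the knob; the one meant has the size given above.

How it is judged:
On the way, in this order (a step that is already met when the one before it is completed fails the run):
1. the ring is turned to its locked mark, before the knob is on the spindle (value of joint rose_ring above 1.15 rad and horizontal distance between knob and spindle above 0.06 m), for 0.2 s.
2. the knob is gripped and lifted off the bench (height (world z) of knob above 0.02 m and contact force between the fingers and knob above 1 N), for 0.1 s.
3. the knob is on the spindle and pressed home (value of joint rose_plate above 0.004 m and z of knob in the frame of spindle below 0.067 m and horizontal distance between knob and spindle below 0.004 m), for 0.3 s.
At the end, for the whole second after the job is handed in: Ring at its locked mark (value above 1.15); knob on the spindle (axes within 4 mm, flats within 0.25 rad, tilt under 0.12 rad), underside within 2 mm of home, sprung plate at least 4 mm down; fingers still gripping the knob (over 2 N, grip point under 64 mm above its underside) (all of step 3 and value of joint rose_ring above 1.15 rad and angle between the x axis of knob and the x axis of spindle, either way round below 0.25 rad and angle between knob's own z axis and vertical below 0.12 rad and contact force between the fingers and knob above 2 N and z of the grasp point in the frame of knob below 0.064 m); the arm keeps its last pose, push and grip.
It fails at once if the ring handle is shifted by more than 30 mm (distance of ring_handle from where it was at the start of the episode above 0.03 m).
It fails at once if a cup hook is shifted by more than 30 mm (distance of any of cup_hook_a, cup_hook_b from where it was at the start of the episode above 0.03 m).
It fails at once if the escutcheon is shifted by more than 30 mm (distance of escutcheon from where it was at the start of the episode above 0.03 m).
It also fails if it takes over 61 s, if anything falls off the work surface, if the arm or the gripper's body presses on something with over 40 N, if the wrist force passes 120 N, or if a joint passes its speed limit or range.

## Working session

There is one attempt and no reset: what is moved stays moved. The work goes in short steps, Python scripts to look and compute and a tool call to move; the robot and the scene stay as the last step left them, time stands still between calls to the robot, and variables do not carry over. Pictures are saved under pics/ and viewed, about 8 in all and at most 12, crops included, and the job is handed in when it is done.

Besides the shell and the picture viewer there is one more tool, called after "Emit:" as a command line: name --argument value ..., lists and objects as JSON in quotes. move_arm: Moves the arm, as the interface text tells. Shifts and turns lie within -1 to 1; 1 stands for 25 cm of shift or 90 degrees of turn. Its arguments: {"type":"object","properties":{"increments":{"type":"array","items":{"type":"array","items":{"type":"array","items":{"type":"number","minimum":-1,"maximum":1}}}},"gripper":{"type":"number"},"squeeze":{"type":"number"}},"required":["increments"]}

```bash
ls; mkdir -p pics
cat > h.py <<'E'
import numpy as np, cv2
from station import ctrl
from scipy.spatial.transform import Rotation as R
def grab(n):
    o=ctrl.get_obs(); im=ctrl.get_image(n)
    if n=='wrist':
        T=np.eye(4);T[:3,:3]=R.from_rotvec(o['tool_rot']).as_matrix();T[:3,3]=o['tool_pos']
        E=T@np.array(im['tool_from_camera'])
    else: E=np.array(im['extrinsics'])
    im['E']=E; return im
def rays(im,px):  # px [[row,col]] -> camera-frame rays with -z=1
    px=np.atleast_2d(px).astype(float); K=np.array(im['K'])
    d=np.c_[(px[:,1]-K[0,2])/K[0,0],(px[:,0]-K[1,2])/K[1,1]]; u=d.copy()
    for _ in range(20): u=d/(1+im['k1']*(u**2).sum(1,keepdims=True))
    return np.c_[u[:,0],-u[:,1],-np.ones(len(u))]
def at_z(im,px,z):
    r=rays(im,px)@im['E'][:3,:3].T; o=im['E'][:3,3]
    return o+r*((z-o[2])/r[:,2])[:,None]
def cloud(im,mask=None):
    m=im['depth']>0
    if mask is not None: m=m&mask
    px=np.argwhere(m); r=rays(im,px)*im['depth'][m][:,None]
    return px, r@im['E'][:3,:3].T+im['E'][:3,3]
def proj(im,P):
    c=(np.atleast_2d(P)-im['E'][:3,3])@im['E'][:3,:3]
    u=np.c_[c[:,0],-c[:,1]]/-c[:,2:]; u=u*(1+im['k1']*(u**2).sum(1,keepdims=True)); K=np.array(im['K'])
    return np.c_[u[:,1]*K[1,1]+K[1,2],u[:,0]*K[0,0]+K[0,2]]
def save(im,n,crop=None,s=1):
    p=im['pixels'][:,:,::-1]
    if crop: p=p[crop[0]:crop[1],crop[2]:crop[3]]
    cv2.imwrite('pics/'+n,cv2.resize(p,None,fx=s,fy=s,interpolation=cv2.INTER_CUBIC))
E
python3 - <<'E'
from h import *
print(ctrl.get_obs())
im=grab('top'); save(im,'top.png',s=1.5); print(im['E'],im['K'],im['k1'])
for n in ['lock','locked_mark','rose_ring','ring_nib','rose_plate','spindle','knob','knob_nose','ring_handle','cup_hook_a','escutcheon']:
    for r in ctrl.trace('top',n):
        _,P=cloud(im,r['region'])
        print(n,round(r['score'],2),np.round(r['pixel'],1),r['region'].sum(),at_z(im,r['pixel'],.05).round(3), P.mean(0).round(3) if len(P) else None,np.percentile(P[:,2],[5,98]).round(3) if len(P) else None)
E
```

```text
pics
{'t': 0.0, 'q': array([-1.35900134e+00,  5.33223157e-02,  1.61430689e+00, -9.68397010e-06,
        1.47599609e+00, -1.18992207e-01]), 'dq': array([ 0.00061825,  0.00069662,  0.00028747,  0.00104523, -0.00083415,
       -0.00041638]), 'effort': array([ 1.03076782e-03, -3.93674040e+01, -3.70179749e+01, -8.42919394e-05,
        6.90784946e-03, -1.39085509e-05]), 'tool_pos': array([ 0.20286796, -0.5905259 ,  0.24407671]), 'tool_rot': array([ 0.96350253,  1.34927332, -0.96124672]), 'contact_force': array([-0.53691696,  0.61880629,  1.03055665]), 'wrist_torque': array([ 0.01214718,  0.02488076, -0.00421802]), 'opening': 0.08581203163291813}
[[ 1.45241338e-02  9.82372681e-01 -1.86367824e-01  4.31633870e-01]
 [-9.99894142e-01  1.44315180e-02 -1.85368476e-03 -8.91104184e-02]
 [ 8.68561352e-04  1.86375019e-01  9.82478294e-01  1.04953574e+00]
 [ 0.00000000e+00  0.00000000e+00  0.00000000e+00  1.00000000e+00]] [[471.40282548   0.         255.09903365]
 [  0.         471.40282548 187.20509195]
 [  0.           0.           1.        ]] 0.048737435087692786
lock 0.89 [213.5 149.7] 8098 [[0.56
[... 463 characters left out ...]
 0.617 -0.236  0.035] [0.017 0.053]
knob 0.61 [188.9 281.6] 108 [[ 0.618 -0.144  0.05 ]] [ 0.618 -0.15   0.026] [0.014 0.037]
knob_nose 0.75 [191.5 321.2] 278 [[ 0.614 -0.23   0.05 ]] [ 0.618 -0.237  0.034] [0.014 0.053]
knob_nose 0.7 [195.1 285.6] 105 [[ 0.605 -0.153  0.05 ]] [ 0.618 -0.15   0.027] [0.015 0.037]
knob_nose 0.58 [184.9 359.3] 117 [[ 0.63  -0.312  0.05 ]] [ 0.636 -0.318  0.027] [0.014 0.038]
ring_handle 0.74 [267.2 302.7] 1114 [[ 0.453 -0.189  0.05 ]] [ 0.447 -0.187  0.008] [0.002 0.017]
ring_handle 0.57 [265.1 357.8] 280 [[ 0.459 -0.304  0.05 ]] [ 0.455 -0.315  0.005] [0.001 0.008]
escutcheon 0.54 [268.3 358.3] 285 [[ 0.452 -0.305  0.05 ]] [ 0.454 -0.315  0.005] [0.001 0.008]
```

View pics/top.png

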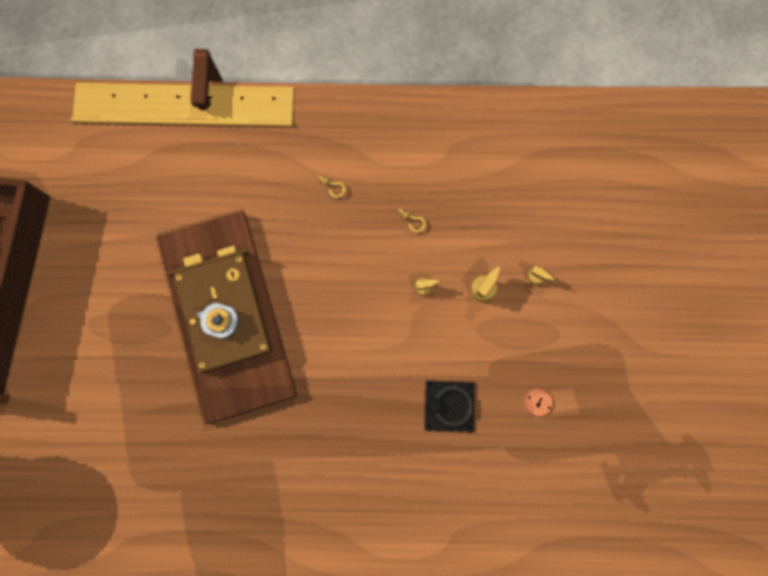

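The bench shows the lock at about (218,320), with the nib up-left of it and the bar at (213,293). Three knobs lie at (427,285), (487,283) and (540,275); the middle one is largest. Next I'll plan the approach to the lock.

```bash
cat >> h.py <<'E'
def yawof(o=None):
    o=o or ctrl.get_obs(); M=R.from_rotvec(o['tool_rot']).as_matrix(); return M
def plan(p,zdir=None,n=None):
    """rows to shift TCP to p (world), then turn so tool z heads along angle zdir (mod pi)"""
    o=ctrl.get_obs(); M=yawof(o); d=M.T@(np.array(p)-o['tool_pos'])/.25
    n=n or int(np.ceil(np.abs(d).max()/.12))
    print('M',M.round(3).tolist(),'pos',o['tool_pos'].round(4)); print('shift units total',d.round(4),'rows',n,'each',(d/n).round(4))
    if zdir is not None:
        cur=np.arctan2(M[1,2],M[0,2]); e=(cur-zdir+np.pi/2)%np.pi-np.pi/2 # tool x down: +turn = clockwise
        print('cur zdir',cur,'turn units',e/(np.pi/2),'q6',o['q'][5])
E
python3 - <<'E'
from h import *
im=grab('wrist'); print(np.round(im['tool_from_camera'],3),im['K'],im['k1'])
plan([.558,.141,.25],0)
E
```

```text
[[ 0.001  0.275 -0.961 -0.129]
 [ 0.     0.961  0.275  0.07 ]
 [ 1.    -0.001  0.001 -0.001]
 [ 0.     0.     0.     1.   ]] [[342.0954966    0.         252.51033703]
 [  0.         342.0954966  194.01464465]
 [  0.           0.           1.        ]] -0.10352376215637688
M [[0.0, 0.946, 0.325], [-0.0, 0.325, -0.946], [-1.0, 0.0, 0.0]] pos [ 0.203  -0.5911  0.2453]
shift units total [-0.0188  2.2941 -2.3086] rows 20 each [-0.0009  0.1147 -0.1154]
cur zdir -1.2400458535223562 turn units -0.7894377089947655 q6 -0.11898929418042285
```

Emit:
move_arm --increments '[[[-0.01,0.1147,-0.1154,0],[-0.01,0.1147,-0.1154,0],[-0.01,0.1147,-0.1154,0],[-0.01,0.1147,-0.1154,0],[-0.01,0.1147,-0.1154,0],[-0.01,0.1147,-0.1154,0],[-0.01,0.1147,-0.1154,0],[-0.01,0.1147,-0.1154,0],[-0.01,0.1147,-0.1154,0],[-0.01,0.1147,-0.1154,0],[0,0.1147,-0.1154,0],[0,0.1147,-0.1154,0],[0,0.1147,-0.1154,0],[0,0.1147,-0.1154,0],[0,0.1147,-0.1154,0],[0,0.1147,-0.1154,0],[0,0.1147,-0.1154,0],[0,0.1147,-0.1154,0],[0,0.1147,-0.1154,0],[0,0.1147,-0.1154,0]]]'

```text
t: 2.32
tool_pos: [0.5585, 0.1431, 0.2705]
tool_rot: [0.962, 1.347, -0.961]
contact_force: [0.3, -1.3, 0.8]
opening: 0.0854
```

Run:
```python
from h import *
plan([.558,.141,.25],0)
im=grab('wrist'); np.savez('w1.npz',**im); save(im,'w1.png',s=1.5)
for n in ['lock','locked_mark','rose_ring','ring_nib','rose_plate','spindle']:
    for r in ctrl.trace('wrist',n):
        _,P=cloud(im,r['region'])
        print(n,round(r['score'],2),np.round(r['pixel'],1),r['region'].sum(), P.mean(0).round(4),np.percentile(P[:,2],[2,50,98]).round(3))
```

```text
M [[0.001, 0.946, 0.325], [-0.0, 0.325, -0.946], [-1.0, 0.001, 0.0]] pos [0.5585 0.1431 0.2705]
shift units total [ 0.082  -0.0049  0.0073] rows 1 each [ 0.082  -0.0049  0.0073]
cur zdir -1.2394165486387534 turn units -0.7890370810630165 q6 1.3613074672438614
lock 0.58 [131.8 255.7] 31000 [0.587  0.1507 0.0329] [0.019 0.022 0.069]
rose_ring 0.8 [152.2 249.6] 1135 [0.5602 0.1454 0.0632] [0.045 0.064 0.07 ]
ring_nib 0.78 [157.2 244.5] 1098 [0.5606 0.1465 0.0635] [0.05  0.064 0.066]
rose_plate 0.65 [166.  250.6] 636 [0.5595 0.1442 0.0704] [0.069 0.07  0.072]
spindle 0.65 [170.5 250. ] 188 [0.5582 0.1432 0.0816] [0.073 0.083 0.085]
```

View pics/w1.png

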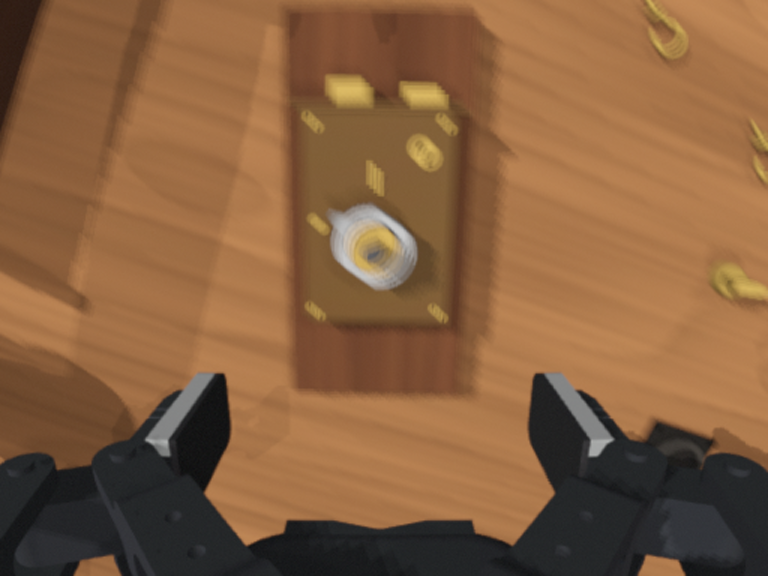

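The lock is in view: spindle (375,250), nib (333,215), bar (375,178), pip (318,222). The picture is blurred, so I'll settle a little lower and look again.

Emit:
move_arm --increments '[[[0.07,-0.005,0,0],[0.07,0,0.007,0],[0.07,0,0,0],[0,0,0,0],[0,0,0,0],[0,0,0,0],[0,0,0,0]]]'

```text
t: 3.25
tool_pos: [0.5582, 0.1385, 0.2198]
tool_rot: [0.964, 1.345, -0.961]
contact_force: [1.5, 1.0, 0.7]
opening: 0.0857
```

Run:
```python
from h import *
im=grab('wrist'); np.savez('w2.npz',**im)
for n in ['lock','locked_mark','rose_ring','ring_nib','rose_plate','spindle']:
    for r in ctrl.trace('wrist',n):
        _,P=cloud(im,r['region'])
        print(n,round(r['score'],2),np.round(r['pixel'],1),r['region'].sum(), P.mean(0).round(4),np.percentile(P[:,2],[2,50,98]).round(3))
c=proj(im,[.558,.143,.06])[0]; print(c,ctrl.get_obs()['tool_pos'])
a,b=int(max(c[0]-90,0)),int(max(c[1]-100,0)); print(a,b); save(im,'w2.png',(a,a+180,b,b+200),4)
```

```text
lock 0.7 [133.1 253.3] 39332 [0.5864 0.1502 0.0338] [0.019 0.039 0.07 ]
locked_mark 0.7 [133.8 252.3] 38995 [0.5866 0.1502 0.0339] [0.019 0.039 0.069]
rose_ring 0.58 [163.1 238.1] 1339 [0.5614 0.1461 0.0637] [0.055 0.064 0.066]
rose_ring 0.51 [ 17.1 477.2] 283 [ 0.7718 -0.0119  0.0079] [-0.     0.008  0.01 ]
ring_nib 0.6 [165.3 237.8] 1458 [0.561  0.1467 0.0634] [0.05  0.064 0.066]
rose_plate 0.83 [176.9 246.9] 937 [0.5594 0.1441 0.0705] [0.065 0.07  0.074]
spindle 0.58 [186.2 245.3] 245 [0.5585 0.1435 0.0816] [0.073 0.083 0.085]
[179.03124727 248.54466542] [0.55750738 0.13890128 0.21813602]
89 148
```

View pics/w2.png

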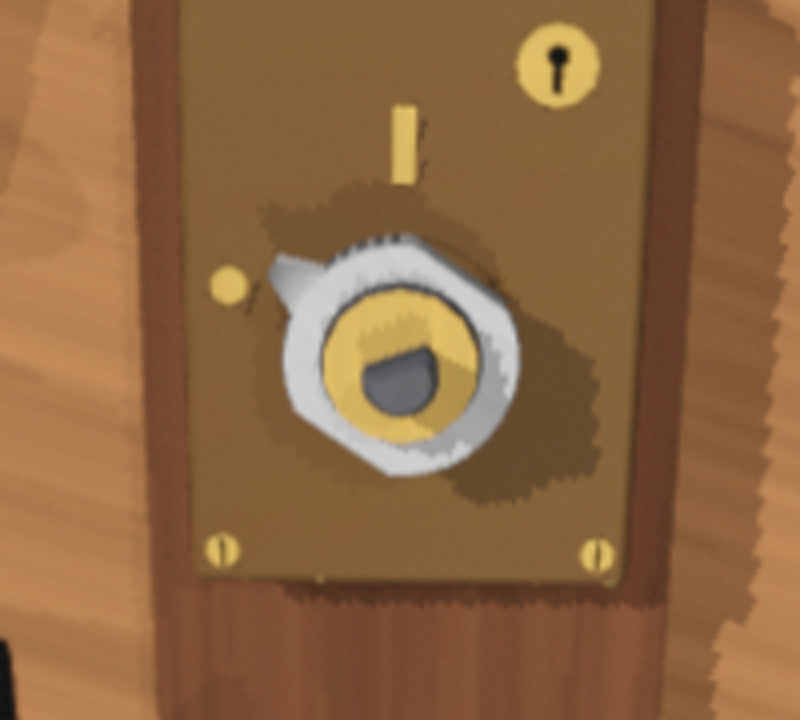

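The crop is clear: plate centre (401,364), nib tip (268,273), bar (403,184) to (404,107), pip (228,286), and the spindle flat edge from (364,370) to (432,346) facing up and a little left.

Run:
```python
from h import *
im=dict(np.load('w2.npz')); 
f=lambda x,y:[89+(y+.5)/4-.5,148+(x+.5)/4-.5]
hsv=cv2.cvtColor(im['pixels'],cv2.COLOR_RGB2HSV)
_,P=cloud(im); px,_=_,0
def circ(P):
    A=np.c_[2*P[:,:2],np.ones(len(P))]; s=np.linalg.lstsq(A,(P[:,:2]**2).sum(1),rcond=None)[0]; return s[:2],np.sqrt(s[2]+s[:2]@s[:2])
# plate outline (at z=.070) from crop points by eye
pl=at_z(im,[f(322,364),f(480,364),f(401,285),f(401,444),f(345,308),f(457,308),f(345,420),f(457,420)],.070)
c1,r1=circ(pl); print('plate',c1,r1)
# dark spindle top
g=cv2.cvtColor(im['pixels'],cv2.COLOR_RGB2HSV); sub=np.zeros(g.shape[:2],bool); sub[172:196,235:262]=1
m=(g[...,1]<80)&(g[...,2]<150)&sub; cs,_=cv2.findContours(m.astype(np.uint8),0,1); k=max(cs,key=cv2.contourArea)[:,0,::-1]
S=at_z(im,k,.083); print('spindle outline', S[:,:2].min(0),S[:,:2].max(0))
bar=at_z(im,[f(403,184),f(404,107)],.046); pip=at_z(im,[f(228,286)],.046)[0]; nib=at_z(im,[f(268,273)],.064)[0]
bd=bar[1]-bar[0]; print('bar yaw own',np.arctan2(bd[1],bd[0]))
fl=at_z(im,[f(364,370),f(432,346)],.083); d=fl[1]-fl[0]; n=np.array([-d[1],d[0]]); 
for nm,v in [('bar',bar[0]),('barout',bar[1]),('pip',pip),('nib',nib)]:
    w=v[:2]-c1; print(nm,np.hypot(*w),np.arctan2(w[1],w[0]))
m_=fl[:,:2].mean(0)-c1; n=n*np.sign(n@m_); print('flat yaw',np.arctan2(n[1],n[0]),'flat dist',m_@n/np.hypot(*n),'len',np.hypot(*d))
arc=at_z(im,[f(366,392),f(378,408),f(400,417),f(423,408),f(436,386),f(437,365)],.081); print('spindle circ',circ(arc))
```

```text
plate [0.55930711 0.14391838] 0.016824207190262494
spindle outline [0.55213807 0.13672028] [0.56698835 0.15119305]
bar yaw own 0.3147936587568983
bar 0.0352944727888195 0.3238151060002688
barout 0.05197486682047162 0.3209197907958224
pip 0.041092449413264086 1.589357834803887
nib 0.0336050458706504 1.315554980086604Traceback (most recent call last):
  File "<stdin>", line 20, in <module>
TypeError: return arrays must be of ArrayType
```

Run:
```python
from h import *
im=dict(np.load('w2.npz')); 
f=lambda x,y:[89+(y+.5)/4-.5,148+(x+.5)/4-.5]
c1=np.array([.5593,.1439])
fl=at_z(im,[f(364,370),f(432,346)],.083)[:,:2]; d=fl[1]-fl[0]; n=np.array([-d[1],d[0]])
m_=fl.mean(0)-c1; n=n*np.sign(n@m_); print('flat yaw',np.arctan2(n[1],n[0]),'dist',m_@n/np.hypot(*n),'len',np.hypot(*d))
# depth-based top face: points higher than 78 mm
px,P=cloud(im); k=(P[:,2]>.0785)&(P[:,2]<.09)&(np.hypot(*(P[:,:2]-c1).T)<.014); S=P[k][:,:2]; print(len(S),S.mean(0))
v=S.mean(0)-c1; print('centroid dir (opp flat)',np.arctan2(v[1],v[0]))
plan([.5593,.1439,.120],-0.255)
```

```text
flat yaw 0.6775499280076455 dist 0.004520551575654711 len 0.014437286345868605
234 [0.55785092 0.14302024]
centroid dir (opp flat) -2.5959566713456033
M [[0.0, 0.946, 0.325], [0.0, 0.325, -0.946], [-1.0, 0.0, 0.0]] pos [0.5575 0.1389 0.2181]
shift units total [ 0.3925  0.0131 -0.0166] rows 4 each [ 0.0981  0.0033 -0.0042]
cur zdir -1.2398940813102604 turn units -0.6270030458499162 q6 1.354554415614004
```

Emit:
move_arm --increments '[[[0.05,0.013,-0.0166,0],[0.05,0,0,-0.07],[0.05,0,0,-0.07],[0.05,0,0,-0.07],[0.05,0,0,-0.07],[0.05,0,0,-0.07],[0.05,0,0,-0.07],[0.0425,0,0,-0.07],[0,0,0,-0.07],[0,0,0,-0.067],[0,0,0,0],[0,0,0,0],[0,0,0,0]]]' --gripper 0

```text
t: 4.68
tool_pos: [0.559, 0.144, 0.1193]
tool_rot: [0.202, 1.562, -0.202]
contact_force: [0.1, 0.6, -0.8]
opening: 0.0851
```

Run:
```python
from h import *
im=grab('wrist'); np.savez('w3.npz',**im); save(im,'w3.png',s=1.5)
plan([.5593,.1439,.064],-0.255)
for p in [(.5593,.1439,.07),(.5593,.1439,.083)]: print(proj(im,p)*1.5)
```

```text
M [[-0.0, 0.254, 0.967], [0.0, 0.967, -0.254], [-1.0, 0.0, -0.0]] pos [0.5591 0.144  0.1195]
shift units total [ 0.222  -0.      0.0009] rows 2 each [ 0.111  -0.      0.0004]
cur zdir -0.2567608104507348 turn units -0.0011209667483292015 q6 0.37985514478479976
[[341.73843642 380.38907009]]
[[355.50998707 380.43405254]]
```

View pics/w3.png

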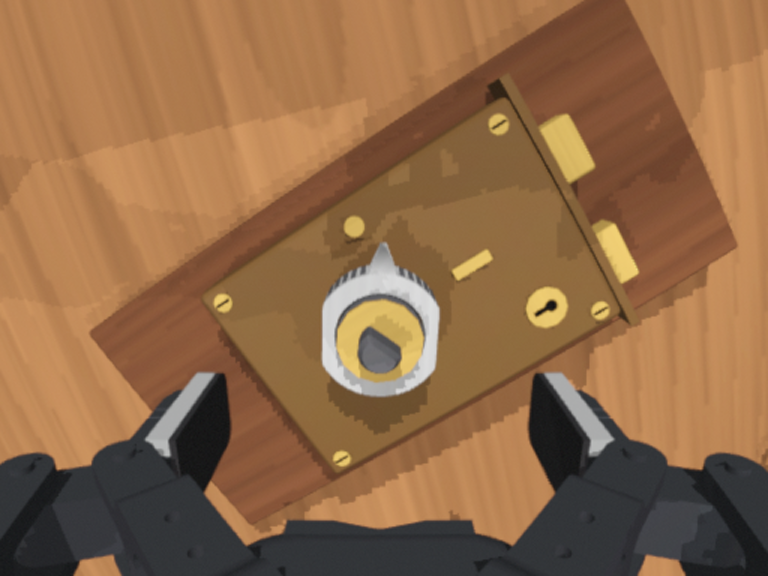

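The ring's flats are square to the jaws, at x≈323 and 438, with the nib at (383,245). I'll lower and close.

Emit:
move_arm --increments '[[[0.074,0,0,0],[0.074,0,0,0],[0.074,0,0,0],[0,0,0,0],[0,0,0,0],[0,0,0,0]]]' --gripper 0

```text
t: 5.23
tool_pos: [0.5598, 0.1439, 0.0652]
tool_rot: [0.201, 1.56, -0.2]
contact_force: [0.0, 0.6, 0.4]
opening: 0.0856
```

Emit:
move_arm --increments '[[[0,0,0,0],[0,0,0,0],[0,0,0,0],[0,0,0,0],[0,0,0,0],[0,0,0,0],[0,0,0,0],[0,0,0,0],[0,0,0,0],[0,0,0,0]]]' --gripper 1 --squeeze 40

```text
t: 6.07
tool_pos: [0.5593, 0.1441, 0.0656]
tool_rot: [0.201, 1.562, -0.2]
contact_force: [-2.5, 0.0, 5.1]
opening: 0.0428
```

Emit:
move_arm --increments '[[[0,0,0,0.064],[0,0,0,0.064],[0,0,0,0.064],[0,0,0,0.064],[0,0,0,0.064],[0,0,0,0.064],[0,0,0,0.064],[0,0,0,0.064],[0,0,0,0.064],[0,0,0,0.064],[0,0,0,0],[0,0,0,0],[0,0,0,0],[0,0,0,0]]]'

```text
t: 7.23
tool_pos: [0.5601, 0.1433, 0.0656]
tool_rot: [0.976, 1.339, -0.975]
contact_force: [-1.0, -2.9, 6.1]
opening: 0.043
```

Run:
```python
from h import *
o=ctrl.get_obs();print(o['wrist_torque'],o['opening']); plan([.5593,.1439,.064],-1.26)
im=grab('wrist'); np.savez('w4.npz',**im); save(im,'w4.png',(60,380,90,420),2)
```

```text
[-0.36435554  0.18763936 -0.16675127] 0.043004317500629816
M [[0.002, 0.951, 0.308], [-0.001, 0.308, -0.951], [-1.0, 0.002, 0.001]] pos [0.5601 0.1433 0.0656]
shift units total [ 0.0064 -0.0022 -0.003 ] rows 1 each [ 0.0064 -0.0022 -0.003 ]
cur zdir -1.2580624319477485 turn units 0.0012334941323710715 q6 1.3807982571067163
```

View pics/w4.png

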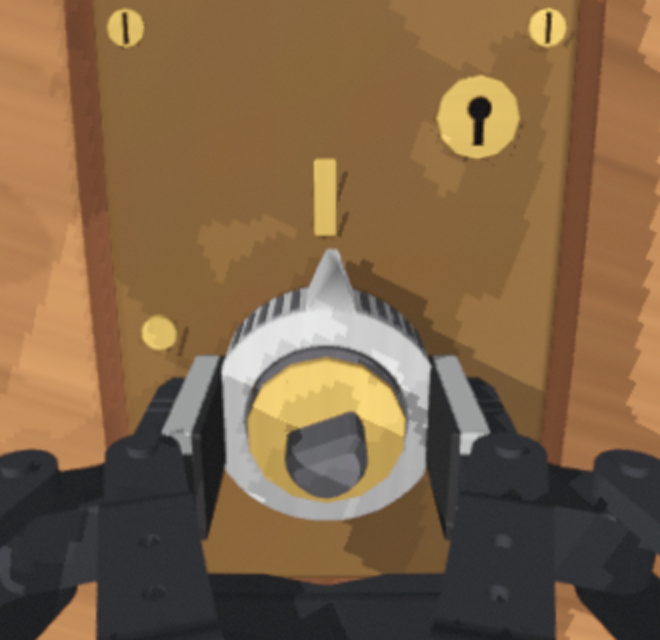

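The nib (333,252) now points at the bar (325,235). I'll open, rise, and zoom in on the spindle from this picture to get its flat.

Emit:
move_arm --increments '[[[0,0,0,0],[0,0,0,0],[0,0,0,0],[0,0,0,0],[0,0,0,0],[0,0,0,0],[0,0,0,0],[-0.1,0,0,0],[-0.12,0,0,0],[-0.12,0,0,0],[-0.12,0,0,0],[0,0,0,0],[0,0,0,0],[0,0,0,0]]]' --gripper 0

```text
t: 8.45
tool_pos: [0.5587, 0.1438, 0.1786]
tool_rot: [0.977, 1.341, -0.978]
contact_force: [-0.0, -0.1, -0.0]
opening: 0.0853
```

Run:
```python
from h import *
im=dict(np.load('w4.npz')); p=im['pixels'][255:325,205:300,::-1]
a=cv2.resize(p,None,fx=6,fy=6,interpolation=cv2.INTER_CUBIC)
im=grab('wrist'); np.savez('w5.npz',**im); c=proj(im,[.5593,.1439,.075])[0].astype(int); print(c-[45,30],ctrl.get_obs()['tool_pos'])
b=cv2.resize(im['pixels'][c[0]-45:c[0]+25,c[1]-30:c[1]+30,::-1],None,fx=6,fy=6,interpolation=cv2.INTER_CUBIC)
a=cv2.convertScaleAbs(np.hstack([a[:,:420],b]),alpha=1.3,beta=20)
cv2.imwrite('pics/sp.png',a); print(a.shape)
```

```text
[152 223] [0.55817712 0.1437032  0.17755164]
(420, 780, 3)
```

View pics/sp.png

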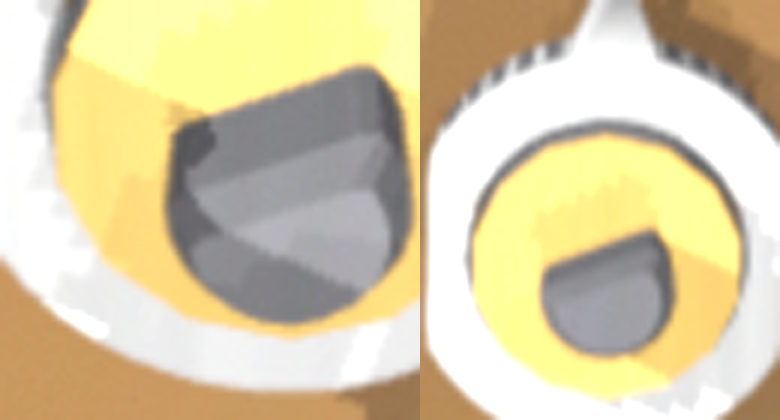

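The left panel shows three parallel flat edges: the base (178,128)–(365,66), the taper start (190,195)–(380,133) and the top. The right panel shows the base edge at (545,272)–(655,232).

Run:
```python
from h import *
c=np.array([.5593,.1439])
def ed(im,pts,org,z,nm):
    q=at_z(im,[[org[0]+(y+.5)/6-.5,org[1]+(x+.5)/6-.5] for x,y in pts],z)[:,:2]; d=q[1]-q[0]; n=np.array([-d[1],d[0]]); m=q.mean(0)-c; n*=np.sign(n@m); n/=np.hypot(*n)
    print(nm,np.arctan2(n[1],n[0]).round(4),'dist',(m@n).round(4),'len',np.hypot(*d).round(4))
a=dict(np.load('w4.npz')); b=dict(np.load('w5.npz'))
ed(a,[(178,128),(365,66)],(255,205),.070,'A base'); ed(a,[(190,195),(380,133)],(255,205),.0795,'A mid')
ed(b,[(125,272),(235,232)],(152,223),.070,'B base')
pl=at_z(b,[[152+y/6,223+x/6] for x,y in [(50,250),(322,250),(187,125)]],.07); print('plate l/r mid',pl[:2].mean(0))
# knob from top cam (latest)
im=grab('top')
for r in ctrl.trace('top','knob'):
    _,P=cloud(im,r['region']); h=P[P[:,2]>.040]
    print(r['score'],P[:,2].max(), len(h))
    if len(h)>20:
        m=h[:,:2].mean(0); w,v=np.linalg.eigh(np.cov((h[:,:2]-m).T)); print(m,'axis',np.arctan2(v[1,1],v[0,1]), P[:,:2].min(0),P[:,:2].max(0))
plan([.615,-.236,.20],-1.26)
```

```text
A base 0.6695 dist 0.0026 len 0.0135
A mid 0.6687 dist 0.0027 len 0.0128
B base 0.6728 dist 0.0018 len 0.0141
plate l/r mid [0.56079111 0.14429778 0.07      ]
0.67 0.055085232579615506 117
[ 0.62091758 -0.23906291] axis 2.54612281636459 [ 0.60044144 -0.25530714] [ 0.64210757 -0.21978187]
0.44 0.03939809996033916 0
0.44 0.03886383671361271 0
0.19 0.24127698470431058 240
[0.55519525 0.13889735] axis 2.547233262711016 [0.53390956 0.09902913] [0.58673435 0.16436693]
M [[-0.004, 0.952, 0.305], [-0.0, 0.305, -0.952], [-1.0, -0.004, -0.001]] pos [0.5579 0.1437 0.177 ]
shift units total [-0.0923 -0.2469  1.5158] rows 13 each [-0.0071 -0.019   0.1166]
cur zdir -1.2603606609359175 turn units -0.00022960388292565687 q6 1.3832310803367596
```

Emit:
move_arm --increments '[[[-0.0071,-0.019,0.1166,0],[-0.0071,-0.019,0.1166,0],[-0.0071,-0.019,0.1166,0],[-0.0071,-0.019,0.1166,0],[-0.0071,-0.019,0.1166,0],[-0.0071,-0.019,0.1166,0],[-0.0071,-0.019,0.1166,0],[-0.0071,-0.019,0.1166,0],[-0.0071,-0.019,0.1166,0],[-0.0071,-0.019,0.1166,0],[-0.0071,-0.019,0.1166,0],[-0.0071,-0.019,0.1166,0],[-0.0071,-0.019,0.1166,0],[0,0,0,0.072],[0,0,0,0.072],[0,0,0,0.072],[0,0,0,0.072],[0,0,0,0.072],[0,0,0,0.072],[0,0,0,0.072]]]'

```text
t: 10.27
tool_pos: [0.6154, -0.2356, 0.2002]
tool_rot: [1.557, 0.941, -1.56]
contact_force: [-1.1, -0.0, -1.0]
opening: 0.0855
```

Emit:
move_arm --increments '[[[0,0,0,0.072],[0,0,0,0],[0,0,0,0],[0,0,0,0],[0,0,0,0]]]'

```text
t: 10.68
tool_pos: [0.6159, -0.2358, 0.2017]
tool_rot: [1.631, 0.869, -1.632]
contact_force: [0.6, 0.6, -0.6]
opening: 0.0852
```

Run:
```python
from h import *
im=grab('wrist'); np.savez('w6.npz',**im); save(im,'w6.png',s=1.5)
px,P=cloud(im); k=(P[:,2]>.046)&(P[:,2]<.056)&(np.hypot(P[:,0]-.618,P[:,1]+.238)<.06); h=P[k]
print(len(h),np.median(h[:,2])); r=cv2.minAreaRect(h[:,:2].astype(np.float32)); print(r)
b=cv2.boxPoints(r)
m=h[:,:2].mean(0); w,v=np.linalg.eigh(np.cov((h[:,:2]-m).T)); a=v[:,1]*np.sign(v[:,1]@[.83,-.56]); t=(h[:,:2]-m)@a; s=(h[:,:2]-m)@[-a[1],a[0]]
print('mean',m,'yaw',np.arctan2(a[1],a[0]),'t',t.min(),t.max())
for lo,hi in [(t.min(),-.01),(-.01,0),(0,.01),(.01,.02),(.02,.04)]:
    q=(t>lo)&(t<hi); print(round(lo,3),q.sum(), (s[q].max()-s[q].min()).round(4),(s[q].max()/2+s[q].min()/2).round(4))
for z in [.024]: 
    k=(abs(P[:,2]-.024)<.004)&(np.hypot(P[:,0]-.618,P[:,1]+.238)<.06); g=P[k]; print('base top',len(g),g[:,:2].min(0),g[:,:2].max(0),(g[:,:2].min(0)+g[:,:2].max(0))/2)
plan([.615,-.236,.1],0.976)
```

```text
787 0.0503163115464037
((0.6244127154350281, -0.23964181542396545), (0.012875277549028397, 0.04872894287109375), 56.338218688964844)
mean [ 0.62232512 -0.23840494] yaw -0.589738176233197 t -0.021952092379656053 0.026786941183461112
-0.022 216 0.0129 0.0001
-0.01 180 0.0128 0.0001
0 191 0.0126 0.0
0.01 145 0.0125 -0.0
0.02 54 0.0058 -0.0001
base top 655 [ 0.5993412  -0.25395326] [ 0.64482686 -0.21689703] [ 0.62208403 -0.23542514]
M [[-0.0, 0.829, -0.559], [0.0, -0.559, -0.829], [-1.0, -0.001, 0.0]] pos [ 0.6159 -0.2358  0.2019]
shift units total [ 0.4076 -0.0025  0.0027] rows 4 each [ 0.1019 -0.0006  0.0007]
cur zdir -2.1639574309270286 turn units 0.0010410150793394473 q6 1.6855396362497883
```

View pics/w6.png

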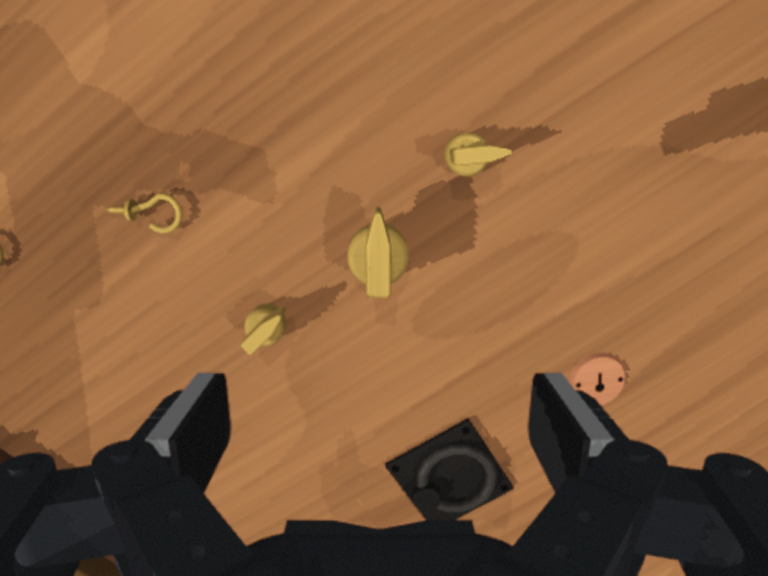

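The knob lies in line with the jaws, nose (378,210) and base about (378,257), 49 mm long. Its origin comes out at (0.618,-0.236) with yaw -0.59. Lowering to TCP z = 0.042.

Emit:
move_arm --increments '[[[0.08,0.007,-0.006,0],[0.1,0,0,0],[0.1,0,0,0],[0.1,0,0,0],[0.1,0,0,0],[0.08,0,0,0],[0.05,0,0,0],[0.03,0,0,0],[0,0,0,0],[0,0,0,0],[0,0,0,0]]]'

```text
t: 11.65
tool_pos: [0.6195, -0.2362, 0.0441]
tool_rot: [1.633, 0.864, -1.63]
contact_force: [0.6, -0.2, 0.3]
opening: 0.0854
```

Emit:
move_arm --increments '[[[0,0,0,0],[0,0,0,0],[0,0,0,0],[0,0,0,0],[0,0,0,0],[0,0,0,0],[0,0,0,0],[0,0,0,0],[0,0,0,0],[0,0,0,0],[0,0,0,0],[0,0,0,0]]]' --gripper 1 --squeeze 80

```text
t: 12.65
tool_pos: [0.6185, -0.2357, 0.0425]
tool_rot: [1.632, 0.866, -1.632]
contact_force: [-0.1, 0.4, 2.8]
opening: 0.0124
```

Emit:
move_arm --increments '[[[-0.05,0,0,0],[-0.1,0,0,0],[-0.12,0,0,0],[-0.12,0,0,0],[-0.12,0,0,0],[-0.1,0,0,0],[0,0,0,0],[0,0,0,0],[0,0,0,0]]]'

```text
t: 13.4
tool_pos: [0.6173, -0.2351, 0.1928]
tool_rot: [1.631, 0.869, -1.634]
contact_force: [0.5, 0.1, -2.7]
opening: 0.0123
```

Run:
```python
from h import *
print(ctrl.get_obs()['opening']);plan([.559,.1437,.195],0.67-np.pi/2)
```

```text
0.012273664125288332
M [[-0.003, 0.828, -0.56], [0.001, -0.56, -0.828], [-1.0, -0.003, 0.0]] pos [ 0.6173 -0.2351  0.1928]
shift units total [-0.0061 -1.0419 -1.1247] rows 10 each [-0.0006 -0.1042 -0.1125]
cur zdir -2.165238103019946 turn units -0.8049686357524511 q6 1.6887701278147464
```

Emit:
move_arm --increments '[[[0,-0.0801,-0.0865,0],[0,-0.0801,-0.0865,0],[0,-0.0801,-0.0865,0],[0,-0.0801,-0.0865,0],[0,-0.0801,-0.0865,0],[0,-0.0801,-0.0865,0],[0,-0.0801,-0.0865,0],[0,-0.0801,-0.0865,0],[0,-0.0801,-0.0865,0],[0,-0.0801,-0.0865,0],[0,-0.0801,-0.0865,0],[0,-0.0801,-0.0865,0],[0,-0.0801,-0.0865,0]]]'

```text
t: 14.48
tool_pos: [0.5579, 0.1442, 0.1912]
tool_rot: [1.628, 0.869, -1.638]
contact_force: [0.8, 0.2, -1.6]
opening: 0.0121
```

Emit:
move_arm --increments '[[[0,0,0,-0.062],[0,0,0,-0.062],[0,0,0,-0.062],[0,0,0,-0.062],[0,0,0,-0.062],[0,0,0,-0.062],[0,0,0,-0.062],[0,0,0,-0.062],[0,0,0,-0.062],[0,0,0,-0.062],[0,0,0,-0.062],[0,0,0,-0.062],[0,0,0,-0.061],[0,0,0,0],[0,0,0,0],[0,0,0,0],[0,0,0,0]]]'

```text
t: 15.9
tool_pos: [0.5596, 0.143, 0.1938]
tool_rot: [0.704, 1.455, -0.705]
contact_force: [0.5, -0.6, -2.3]
opening: 0.0122
```

Run:
```python
from h import *
plan([.559,.1437,.130],0.67-np.pi/2)
im=grab('wrist'); np.savez('w7.npz',**im)
px,P=cloud(im); o=ctrl.get_obs()['tool_pos']; L=P-o; k=(np.hypot(L[:,0],L[:,1])<.045)&(L[:,2]>.002)&(L[:,2]<.014)
h=P[k]; M=yawof(); q=(h-o)@M; print('top pts',len(h),'tool y range',q[:,1].min(),q[:,1].max(),'tool x',np.percentile(q[:,0],[5,50,95]))
save(im,'w7.png',s=1.5)
s=grab('scene'); c=proj(s,[.559,.1437,.1])[0].astype(int); print(c); a,b=max(c[0]-70,0),max(c[1]-90,0); save(s,'s7.png',(a,a+140,b,b+180),4)
```

```text
M [[-0.002, 0.785, 0.62], [-0.0, 0.62, -0.785], [-1.0, -0.001, -0.001]] pos [0.5596 0.143  0.1938]
shift units total [ 2.55e-01  2.00e-04 -3.50e-03] rows 3 each [ 0.085   0.0001 -0.0012]
cur zdir -0.9021339618866991 turn units -0.0008515649476542758 q6 1.0234836471505666
top pts 4178 tool y range -0.015849516627494436 0.03302378675639747 tool x [-0.01191953 -0.00740854 -0.00426416]
[229 362]
```

View pics/w7.png

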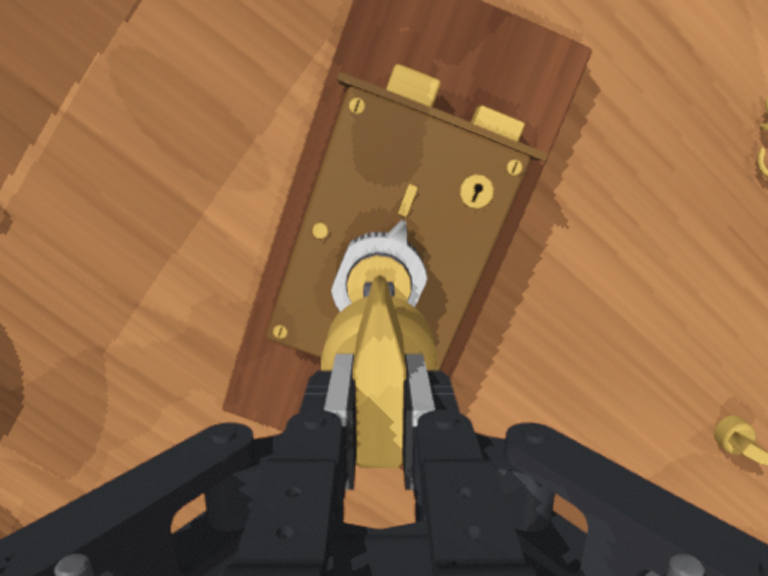

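The nose points over the spindle and is square to its flat: the flat's edge at (380,288) is horizontal and symmetric about the wing. Descending to just above the spindle.

Emit:
move_arm --increments '[[[0.05,-0.004,-0.0015,0],[0.06,0,0,0],[0.06,0,0,0],[0.05,0,0,0],[0.03,0,0,0],[0,0,0,0],[0,0,0,0],[0,0,0,0]]]'

```text
t: 16.67
tool_pos: [0.5597, 0.1428, 0.1331]
tool_rot: [0.704, 1.453, -0.702]
contact_force: [-0.6, -0.2, -1.7]
opening: 0.0122
```

Run:
```python
from h import *
plan([.559,.1437,.1075],0.67-np.pi/2)
s=grab('scene'); c=proj(s,[.559,.1437,.09])[0].astype(int); print(c); a,b=max(c[0]-45,0),max(c[1]-60,0); save(s,'s8.png',(a,a+90,b,b+120),6)
```

```text
M [[0.002, 0.784, 0.621], [0.0, 0.621, -0.784], [-1.0, 0.001, 0.001]] pos [0.5597 0.1428 0.1331]
shift units total [ 0.1025 -0.0002 -0.0046] rows 1 each [ 0.1025 -0.0002 -0.0046]
cur zdir -0.9008012885286772 turn units -3.1587378300358495e-06 q6 1.0218257324913163
[232 360]
```

View pics/s8.png

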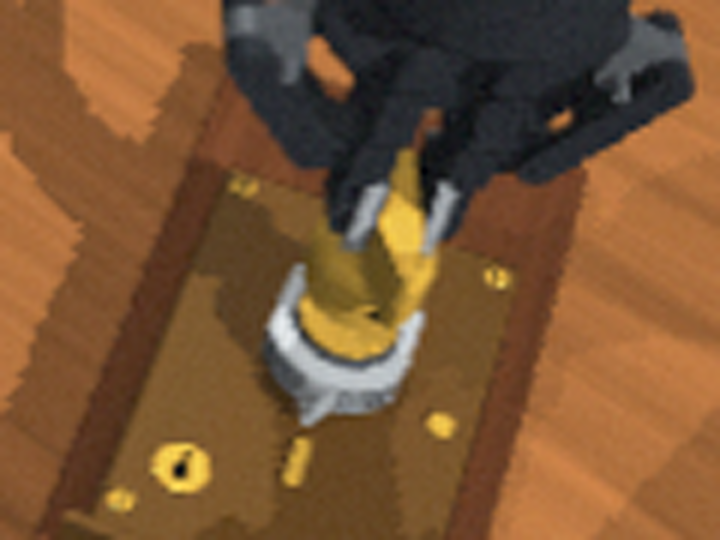

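Emit:
move_arm --increments '[[[0.01,0,0.001,0],[0.01,0,0,0],[0.01,0,0,0],[0.01,0,0,0],[0.01,0,0,0],[0,0,0,0],[0,0,0,0]]]'

```text
t: 17.3
tool_pos: [0.559, 0.1425, 0.1194]
tool_rot: [0.703, 1.455, -0.703]
contact_force: [-0.6, 0.9, -2.4]
opening: 0.0122
```

It is 6 mm below the spindle's top with no resistance, so the bore has entered. Pressing on.

Emit:
move_arm --increments '[[[0.01,0,0,0],[0.01,0,0,0],[0.01,0,0,0],[0.01,0,0,0],[0.006,0,0,0],[0.006,0,0,0],[0,0,0,0],[0,0,0,0],[0,0,0,0]]]'

```text
t: 18.05
tool_pos: [0.5595, 0.1426, 0.1081]
tool_rot: [0.703, 1.454, -0.703]
contact_force: [-3.8, -1.3, 6.9]
opening: 0.0126
```

Emit:
move_arm --increments '[[[0.006,0,0,0],[0.004,0,0,0],[0,0,0,0],[0,0,0,0],[0,0,0,0],[0,0,0,0]]]'

```text
t: 18.55
tool_pos: [0.5597, 0.1426, 0.1074]
tool_rot: [0.703, 1.454, -0.703]
contact_force: [-8.5, -1.1, 15.1]
opening: 0.0126
```

Emit:
move_arm --increments '[[[0.003,-0.002,-0.0015,0],[0,0,0,0],[0,0,0,0],[0,0,0,0],[0,0,0,0],[0,0,0,0]]]'

```text
t: 19.05
tool_pos: [0.5596, 0.1426, 0.1074]
tool_rot: [0.703, 1.453, -0.702]
contact_force: [-7.8, -1.2, 16.3]
opening: 0.0122
```

Run:
```python
from h import *
o=ctrl.get_obs(); print(o['tool_pos'],o['contact_force'],o['wrist_torque'],o['opening']); M=yawof(); print('tool x',M[:,0],'zdir',np.arctan2(M[1,2],M[0,2]))
im=grab('wrist'); px,P=cloud(im); L=(P-o['tool_pos'])@M; k=(abs(L[:,2])<.008)&(L[:,1]>.013)&(L[:,1]<.036)&(L[:,0]<-.003)&(L[:,0]>-.02); print('wing top z',np.percentile(P[k][:,2],[10,50,90]))
s=grab('scene'); c=proj(s,[.559,.1437,.09])[0].astype(int); a,b=c[0]-45,c[1]-60
i1=cv2.resize(s['pixels'][a:a+90,b:b+120,::-1],(480,360),interpolation=2); i2=cv2.resize(im['pixels'][:,:,::-1][80:340,80:430],(320,238)); i2=np.vstack([i2,np.zeros((122,320,3),np.uint8)]); cv2.imwrite('pics/end.png',np.hstack([i1,i2]))
```

```text
[0.55964012 0.1426198  0.10736176] [-7.7811353  -1.21492449 16.30209028] [-0.19802824  1.56006273  0.03342613] 0.012203455448994413
tool x [ 1.45419854e-03 -9.57397703e-05 -9.99998938e-01] zdir -0.9005609011047806
wing top z [0.11370508 0.11494574 0.11574351]
```

View pics/end.png

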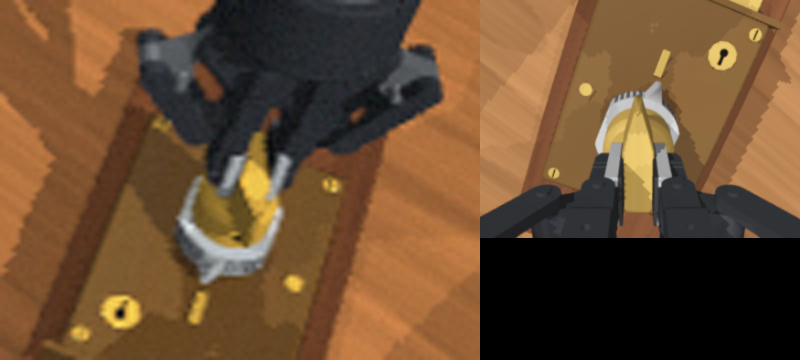

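The wing top is at 0.115 m, which is 65 + 50 mm, so the knob is home, and the nib still points at the bar in both views. Handing in.

```bash
python3 -c "
from station import ctrl
print(ctrl.finish_job()); o=ctrl.get_obs(); print(o['t'],o['tool_pos'],o['contact_force'],o['opening'])"
```

```text
the job is handed in; nothing more can be done
None
the job is handed in; nothing more can be done
```

I turned the ring about 1.0 rad clockwise so its nib points at the bar. Then I gripped the 50 mm knob by its wing, pushed it onto the spindle with its nose at 0.67 rad (the way the flat faces), and handed in while still gripping and pressing. The hand-in gave no verdict, and no reading could be taken after it.

- **Seating:** the last check put the wing top at 0.115 m, which is the underside at its 65 mm home height.
- **Push and grip:** the measured upward force was about 16 N (roughly 18 N after allowing for the knob's weight), against the 10 N needed to hold the plate down. The jaws stood at 12.2 mm on the wing under the set 80 N squeeze. That reads 1.8 mm under the 14 mm wing; the gauge also read about 1 mm low on the ring.
- **Alignment:** the tool was upright to within 0.002 rad, and its jaw direction matched the flat's measured yaw to within 0.001 rad.
- **Ring:** the nib still pointed at the bar in both last pictures. By the angle turned, it sits at about 1.27 rad.
- **Bystanders:** nothing touched the other fittings on the way. I did not measure them again at the end.
- **Disagreements:** a sideways force of about 8 N remained; a small corrective shift barely changed it. Estimates of the spindle axis differed by about 1 mm, which is within the bore's clearance.

The robot's clock was at about 19 s of the 61 s at the last check before handing in.

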